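# Find and release the latched key on a gauge readout

## Task

One of the four identical latching keys on the gauge readout box has been left latched down a few millimetres. With the fingertips, tap every key lightly, one after another along the row from the robot's left to its right, without pushing any raised key far in or releasing the latched one yet; then press the latched key right down and let it go so that it springs up level with the others. Leave the gauges and other things around it where they are, and finish clear with all four keys up.

Things in the scene. Friction and masses are not known exactly. Their poses are not given: they have to be found in the camera images.
- readout: grey readout box, fixed, 150 mm (its x) by 290 mm (its y), top face 55 mm above the bench. Origin: centre of its underside; its x points away from the robot, its y along the key row to the robot's left, z up. Four identical white keys, 48 mm apart, in a row on its top; behind them a black display housing, 18 mm high, 50 mm from the keys' axes.
- slot_1 (a point): fixed point on the box's top face (55 mm above the bench) on the vertical axis of the key place that is first, at the end on the robot's left (+y)
- slot_2 (a point): fixed point on the box's top face (55 mm above the bench) on the vertical axis of the key place that is second from the robot's left
- slot_3 (a point): fixed point on the box's top face (55 mm above the bench) on the vertical axis of the key place that is third from the robot's left
- slot_4 (a point): fixed point on the box's top face (55 mm above the bench) on the vertical axis of the key place that is fourth, at the end on the robot's right (-y)
- mod_a: unit with key_a: white square cap, 26 x 26 mm, in a black frame 36 mm square, 5 mm high. Origin (fixed) on the key's axis at the box's top face. It sits in any of the four places: letters do not give the order. A raised cap yields at 1.5 N plus 0.5 N per mm (4.5 N at 6 mm, 6 N at the stop) and springs back up when let go. A raised key must not go deeper than 6 mm
- key_a (a joint): depth of mod_a's cap in m: 0 = up, cap top 18 mm above the box's top face; about 0.004 = latched, 14 mm above it; 0.009 = at its stop, 9 mm above it. The latched cap yields only above about 3.5 N and takes 6 N at the stop; pressed deeper than about 8 mm its catch lets go, and it springs up when the finger leaves. A lighter push leaves it latched
- mod_b: unit with key_b: white square cap, 26 x 26 mm, in a black frame 36 mm square, 5 mm high. Origin (fixed) on the key's axis at the box's top face. It sits in any of the four places: letters do not give the order. A raised cap yields at 1.5 N plus 0.5 N per mm (4.5 N at 6 mm, 6 N at the stop) and springs back up when let go. A raised key must not go deeper than 6 mm
- key_b (a joint): depth of mod_b's cap in m: 0 = up, cap top 18 mm above the box's top face; about 0.004 = latched, 14 mm above it; 0.009 = at its stop, 9 mm above it. The latched cap yields only above about 3.5 N and takes 6 N at the stop; pressed deeper than about 8 mm its catch lets go, and it springs up when the finger leaves. A lighter push leaves it latched
- mod_c: unit with key_c: white square cap, 26 x 26 mm, in a black frame 36 mm square, 5 mm high. Origin (fixed) on the key's axis at the box's top face. It sits in any of the four places: letters do not give the order. A raised cap yields at 1.5 N plus 0.5 N per mm (4.5 N at 6 mm, 6 N at the stop) and springs back up when let go. A raised key must not go deeper than 6 mm
- key_c (a joint): depth of mod_c's cap in m: 0 = up, cap top 18 mm above the box's top face; about 0.004 = latched, 14 mm above it; 0.009 = at its stop, 9 mm above it. The latched cap yields only above about 3.5 N and takes 6 N at the stop; pressed deeper than about 8 mm its catch lets go, and it springs up when the finger leaves. A lighter push leaves it latched
- mod_d: unit with key_d: white square cap, 26 x 26 mm, in a black frame 36 mm square, 5 mm high. Origin (fixed) on the key's axis at the box's top face. It sits in any of the four places: letters do not give the order. A raised cap yields at 1.5 N plus 0.5 N per mm (4.5 N at 6 mm, 6 N at the stop) and springs back up when let go. A raised key must not go deeper than 6 mm
- key_d (a joint): depth of mod_d's cap in m: 0 = up, cap top 18 mm above the box's top face; about 0.004 = latched, 14 mm above it; 0.009 = at its stop, 9 mm above it. The latched cap yields only above about 3.5 N and takes 6 N at the stop; pressed deeper than about 8 mm its catch lets go, and it springs up when the finger leaves. A lighter push leaves it latched
- plug_a: a plug gauge, steel, 110 mm long and 16 mm thick, lying on the bench in front of the box (robot's side); origin at its underside. Bystander: not to be disturbed
- plug_b: a plug gauge, steel, 90 mm long and 16 mm thick, lying on the bench beyond the box; origin at its underside. Bystander: not to be disturbed
- ring_gauge: a steel ring gauge, 38 mm across, 14 mm high, lying on top of the readout box behind the keys, beside the display; origin at its underside. Bystander: not to be disturbed
- micrometer: a micrometer with a green C frame, about 145 x 40 mm, 16 mm thick, lying beyond the box; origin at the centre of the C. Bystander: not to be disturbed
- gauge_block: a steel gauge block 35 x 20 mm, 30 mm high, on the bench off the right-hand end of the box; origin at its underside. Bystander: not to be disturbed
- grease_jar: a white jar with a black lid, 48 mm across, 50 mm high, on the bench off the left-hand end of the box; origin at its underside. Bystander: not to be disturbed
- square: an engineer's square, 70 x 100 mm, 14 mm thick, lying flat near the robot on its right; origin at the middle of its stock's underside. Bystander: not to be disturbed

How it is judged (in metres and radians):
On the way, in this order (a step that is already met when the one before it is completed fails the run):
1. the key in place 1 (first, at the end on the robot's left (+y)) is touched (over 0.4 N) while the latched key is still latched (value of joint key_b above 0.003 m and ((horizontal distance between mod_a and slot_1 below 0.012 m and contact force between mod_a and the fingers above 0.4 N) or (horizontal distance between mod_b and slot_1 below 0.012 m and contact force between mod_b and the fingers above 0.4 N) or (horizontal distance between mod_c and slot_1 below 0.012 m and contact force between mod_c and the fingers above 0.4 N) or (horizontal distance between mod_d and slot_1 below 0.012 m and contact force between mod_d and the fingers above 0.4 N))), for 0.02 s.
2. the key in place 2 (second from the robot's left) is touched (over 0.4 N) while the latched key is still latched (value of joint key_b above 0.003 m and ((horizontal distance between mod_a and slot_2 below 0.012 m and contact force between mod_a and the fingers above 0.4 N) or (horizontal distance between mod_b and slot_2 below 0.012 m and contact force between mod_b and the fingers above 0.4 N) or (horizontal distance between mod_c and slot_2 below 0.012 m and contact force between mod_c and the fingers above 0.4 N) or (horizontal distance between mod_d and slot_2 below 0.012 m and contact force between mod_d and the fingers above 0.4 N))), for 0.02 s.
3. the key in place 3 (third from the robot's left) is touched (over 0.4 N) while the latched key is still latched (value of joint key_b above 0.003 m and ((horizontal distance between mod_a and slot_3 below 0.012 m and contact force between mod_a and the fingers above 0.4 N) or (horizontal distance between mod_b and slot_3 below 0.012 m and contact force between mod_b and the fingers above 0.4 N) or (horizontal distance between mod_c and slot_3 below 0.012 m and contact force between mod_c and the fingers above 0.4 N) or (horizontal distance between mod_d and slot_3 below 0.012 m and contact force between mod_d and the fingers above 0.4 N))), for 0.02 s.
4. the key in place 4 (fourth, at the end on the robot's right (-y)) is touched (over 0.4 N) while the latched key is still latched (value of joint key_b above 0.003 m and ((horizontal distance between mod_a and slot_4 below 0.012 m and contact force between mod_a and the fingers above 0.4 N) or (horizontal distance between mod_b and slot_4 below 0.012 m and contact force between mod_b and the fingers above 0.4 N) or (horizontal distance between mod_c and slot_4 below 0.012 m and contact force between mod_c and the fingers above 0.4 N) or (horizontal distance between mod_d and slot_4 below 0.012 m and contact force between mod_d and the fingers above 0.4 N))), for 0.02 s.
5. the latched key is pressed right down (over 7.5 mm) (value of joint key_b above 0.0075 m), for 0.02 s.
At the end, for the whole second after the job is handed in: all four keys are up again, each within 1.5 mm of its raised height (value of joint each of key_a, key_b, key_c, key_d below 0.0015 m); the robot touches nothing.
It fails at once if a key that was not latched is pushed down more than 6 mm (value of joint any of key_a, key_c, key_d above 0.006 m).
It fails at once if a gauge or other loose thing is shoved or lifted more than 20 mm (distance of any of plug_a, plug_b, ring_gauge, micrometer, gauge_block, grease_jar, square from where it was at the start of the episode above 0.02 m).
It also fails if it takes over 48 s, if anything falls off the work surface, if the arm or the gripper's body presses on something with over 40 N, if the wrist force passes 120 N, or if a joint passes its speed limit or range.

## Robot

A 6-joint arm with a two-finger parallel gripper is mounted at the origin on the work surface. World frame = base frame: x ahead of the robot, y to its left, z up, the work surface at z = 0. Lengths are in mm, angles in degrees, forces in N, time in s.
With the tool pointing down it reaches from about 350 to 850 mm from the base axis. Payload 8.1 kg.
Tool frame: the origin (TCP) lies midway between the tips of the shut fingers; the grasp point (between the pads) lies 19 mm behind it (r.grasp_offset is the distance from the TCP to the grasp point, in mm); z points along the fingers, x is the direction in which the jaws open and shut, and the axes are right-handed (so a half turn about z gives the same grasp; the last joint's range is limited). The gripper opens to 85 mm and grips with 20 to 120 N. Pads are 22 mm wide; open, the fingers measure 114 mm over their backs; the gripper's body (76 mm by 85 mm) begins 54 mm behind the grasp point. The pads swing forward as they close: fully open they stand 13 mm farther back than shut.
Start: joints at [65.638, 7.471, 85.268, -0, 87.261, -4.893], TCP at [199.958, 565.705, 196.792] pointing down, gripper open.
Joint ranges: [-169.43, 169.43], [-51.17, 129.36], [1.28, 143.12], [-76.62, 256.62], [0, 156.53], [-152.29, 152.29]. Speed limits (degrees/s): [136.94, 136.94, 159.86, 180, 180, 180].

## Interface

Orientations are given as [roll, pitch, yaw] about the fixed x, y, z axes, in that order (R = Rz(yaw) Ry(pitch) Rx(roll)).
In Python, from bench import r, optics, hand_in gives the robot as it stands.
- The arm moves only by the shell command python3 -m pendant 'ROWS' [FORCE]. ROWS is JSON, a list of rows, each a list of 5 numbers: the opening, from 0 (shut) to 1 (fully open), then the shift along the tool's x, y, z in mm, then the turn about the tool's z in degrees. A call has 1 to 10 rows; each row shifts and turns the commanded pose from where the row before left it, along the tool's axes as they then stand; what a row does not reach is not made up. A row lasts 1/10 s, in which the tool goes at most 50 mm and 8.59 degrees, less where a joint would pass 70% of its speed; a pose out of reach is approached as far as the arm can. A call with a gripper value outside its range is refused whole. The fingers move at their own pace and stop on an object; FORCE is the grip in N (left out, the last holds). Time passes only in rows, so rows that do not move let the fingers close. It gives the time, the measured TCP pose, the force and the opening at its end, in the units of the state.
- r.sense(): the state, without advancing time (a new reading comes with each control period).
- optics.snapshot(name): name is "scene" or "top" or "wrist"; returns (picture, depth): 420x560x3 uint8, blue, green, red; 420x560 float32, mm along the optical axis (not along the pixel's ray), 0 where there is no reading.
- optics.camera_params(name): a dict with "camera_matrix" (3x3 intrinsics, pixels), "eye" and "orientation" of the camera in the world. Camera axes: x right, y down, z forward; pixel columns grow to the right and rows downward; lengths in mm; the calibration is good to about 2 mm. A picture is of the moment at which its call begins: read the wrist's pose just before it. camera_params takes no time and is no camera call; for the wrist camera it gives the pose at the moment of the call.
- hand_in(): hands the job in, once; it reports no verdict.
Trained networks look in the newest picture that a camera, given by its name, has taken for a name from the list of things; names that differ only in an ending like _2 or _b are one class to them, and where a whole thing is asked for, a point or a joint stands for the part that bears it (a point fixed in the world has none). Each returns a list of dicts, best first, with "score" (0 to 1); they miss things now and then, are a little off and sometimes report something else, mostly with a low value. They report only what shows in the picture. A call takes as long as a camera call.
- optics.search_frame(camera, query): "at" ([x, y, z] in mm, in world coordinates, good to about 4 mm: the middle of the surface that is visible of it).
The state is a dict: "time": time; "joint_pos": joint angles; "qd": joint speeds; "joint_efforts": joint torques, N m; "tool_pos": TCP position; "tcp_rot": TCP orientation; "ft_force": force on the tool from outside, world axes, zero at the start; "wrist_torque": the same for the moment, N m; "finger_gap": finger opening in mm.
Only numpy, scipy, OpenCV 4.12 (cv2) and the standard library are available. Lean on these libraries where they do the work, as an engineer would, in place of code of your own. Each camera call takes 0.05 s, during which the arm holds its last target. There are 200 camera calls.

## Working session

There is one attempt and no reset: what is moved stays moved. The work goes in short steps, Python scripts to look and compute and a shell command to move; the robot and the scene stay as the last step left them, time stands still between calls to the robot, and variables do not carry over. Pictures are saved under pics/ and viewed, about 8 in all and at most 12, crops included, and the job is handed in when it is done.

```bash
mkdir -p pics; cat > h.py <<'E'
import numpy as np, cv2
from scipy.spatial.transform import Rotation as R
from bench import r, optics
def cam(n):
    p=optics.camera_params(n); return np.array(p["camera_matrix"]),np.array(p["eye"]),p["orientation"]
def cloud(n,depth):
    K,e,o=cam(n); o=np.array(o)
    M=o if o.shape==(3,3) else R.from_euler('xyz',o,degrees=True).as_matrix()
    v,u=np.mgrid[:depth.shape[0],:depth.shape[1]]
    P=np.stack([(u-K[0,2])/K[0,0]*depth,(v-K[1,2])/K[1,1]*depth,depth],-1)
    return P@M.T+e
E
python3 - <<'E'
from h import *
print(r.sense())
print(optics.camera_params("top"))
b,d=optics.snapshot("top"); cv2.imwrite("pics/top.png",b); np.save("top_d.npy",d)
for q in ["readout","key_a","mod_a"]:
    for x in optics.search_frame("top",q): print(q,np.round(x["at"],1),round(x["score"],2))
P=cloud("top",d)
np.save("top_P.npy",P)
s=optics.snapshot("scene"); cv2.imwrite("pics/scene.png",s[0])
E
```

```text
{'time': 0.0, 'joint_pos': array([ 6.56384430e+01,  7.51677981e+00,  8.53310169e+01,  1.55105908e-03,
        8.72621468e+01, -4.89176775e+00]), 'qd': array([ 0.04058741,  0.05227833, -0.12988533, -0.03610031,  0.09736595,
        0.04529897]), 'joint_efforts': array([ 1.49348639e-04, -5.69411445e+01, -5.00545621e+01, -2.68826761e-04,
        1.48049660e-02,  3.95388469e-07]), 'tool_pos': array([199.67937491, 565.12637153, 195.71042852]), 'tcp_rot': array([-1.79989081e+02,  1.09410885e-01,  7.05301456e+01]), 'ft_force': array([-0.64439164, -0.62887695, -0.63356598]), 'wrist_torque': array([0.00984568, 0.02164797, 0.02618721]), 'finger_gap': 85.16563508779005}
{'camera_matrix': array([[397.82177697,   0.        , 283.57790471],
       [  0.        , 397.82177697, 209.38913726],
       [  0.        ,   0.        ,   1.        ]]), 'eye': array([ 321.34593895,  -38.74068734, 1067.344289  ]), 'orientation': array([-1.68132575e+02, -1.40783964e-01, -8.40442686e+01])}
readout [ 6.018e+02 -6.000e-01  5.450e+01] 0.6
key_a [580.  -29.1  71.2] 0.66
key_a [560.2  64.5  70.8] 0.61
mod_a [577.  -27.5  69.7] 0.58
mod_a [589.9 -76.7  69.1] 0.55
mod_a [556.   63.7  69.1] 0.51
mod_a [569.5  16.4  67.5] 0.43
```

View pics/top.png

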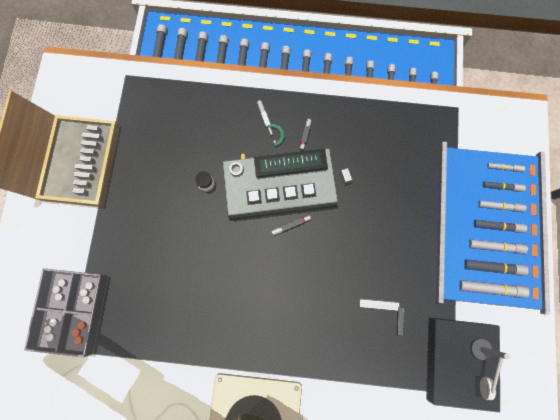

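View pics/scene.png

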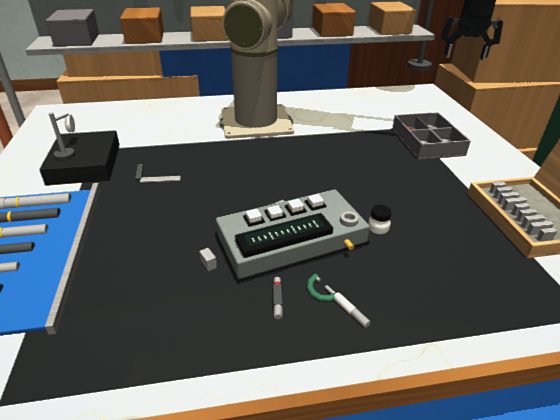

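The top view shows the four white caps at about (254,197), (272,194), (290,192) and (308,190), with the display behind them and the ring at (236,169). The arm is out of view of the keys. Next I measure each cap's position and height.

```bash
python3 - <<'E'
from h import *
b=cv2.imread("pics/top.png");P=np.load("top_P.npy")
m=((b.min(2)>170)).astype(np.uint8); m[:180]=0;m[210:]=0;m[:,:240]=0;m[:,325:]=0
n,L,S,C=cv2.connectedComponentsWithStats(m)
c=[]
for i in range(1,n):
    if S[i,4]<30: continue
    q=P[L==i]; q=q[np.abs(q[:,2]-71)<8]; c.append(q.mean(0)); print(S[i],C[i].round(1),np.median(q,0).round(1),q.mean(0).round(1),q[:,2].std().round(2))
c=np.array(c); d=np.diff(c[:,:2],axis=0); print(np.linalg.norm(d,axis=1))
f=P[183:210,225:330].reshape(-1,3); f=f[np.abs(f[:,2]-55)<6]; print("face z",np.median(f[:,2]))
v=c[0,:2]-c[-1,:2]; yaw=np.degrees(np.arctan2(-v[0],v[1])); print("yaw",yaw)
E
```

```text
[ 240  180   85   30 1287] [278.4 192.9] [nan nan nan] [nan nan nan] nan
[303 184  11  10  90] [308.3 188.6] [590.6 -77.5  71.4] [591.  -77.5  71.4] 1.78
[285 187  11  10  92] [289.9 191.3] [579.6 -30.5  67.4] [579.8 -30.7  67.6] 1.75
[267 189  10  10  91] [271.5 193.3] [568.5  16.2  71.8] [568.7  16.   71.9] 1.73
[248 191  11  10  92] [253.  195.5] [558.1  62.5  71.5] [558.   62.6  71.6] 1.83
[        nan 48.10178825 48.00597993 47.81793971]
face z 54.0921185927524
yaw nan<stdin>:8: RuntimeWarning: Mean of empty slice.
  ret = um.true_divide(
  return _methods._mean(a, axis=axis, dtype=dtype,
  ret = _var(a, axis=axis, dtype=dtype, out=out, ddof=ddof,
  arrmean = um.true_divide(arrmean, div, out=arrmean,
  ret = ret.dtype.type(ret / rcount)
```

Place 3 is the latched key: its cap is 4 mm lower at 67.5, the others are near 71.5. Spacings are 48 mm as specified, and the box yaw is about 13.3°. I'll shut the fingers and turn the tool square to the box first.

```bash
python3 -m pendant '[[0,0,0,0,8.2],[0,0,0,0,8.2],[0,0,0,0,8.2],[0,0,0,0,8.2],[0,0,0,0,8.2],[0,0,0,0,8.2],[0,0,0,0,8],[0,0,0,0,0],[0,0,0,0,0]]' 20
cat > to.py <<'E'
from h import *
import sys
K=np.array([[558,62.6],[568.7,16],[579.8,-30.7],[591,-77.5]])
def show():
    s=r.sense(); M=R.from_euler('xyz',s["tcp_rot"],degrees=True).as_matrix()
    print(s["time"],s["tool_pos"].round(2),s["tcp_rot"].round(2),s["ft_force"].round(2),round(s["finger_gap"],1))
    for i,k in enumerate(K): print(i+1,(M.T@(np.r_[k,73]-s["tool_pos"])).round(1))
show()
E
python3 to.py
```

```text
time: 1.15
tool_pos: [199.9, 565.6, 196.7]
tcp_rot: [180.0, 0.0, 13.6]
ft_force: [0.6, 0.3, 0.0]
finger_gap: -0.2
1.15 [199.93 565.65 196.66] [1.7999e+02 1.0000e-02 1.3570e+01] [0.59 0.28 0.05] -0.2
1 [230.  573.  123.7]
2 [229.5 620.8 123.8]
3 [229.3 668.8 123.8]
4 [229.2 716.9 123.8]
```

```bash
python3 -m pendant '[[0,11.5,28.7,0,0],[0,11.5,28.7,0,0],[0,11.5,28.7,0,0],[0,11.5,28.7,0,0],[0,11.5,28.7,0,0],[0,11.5,28.7,0,0],[0,11.5,28.7,0,0],[0,11.5,28.7,0,0],[0,11.5,28.7,0,0],[0,11.5,28.7,0,0]]'
python3 -m pendant '[[0,11.5,28.7,4,0],[0,11.5,28.7,4,0],[0,11.5,28.7,5,0],[0,11.5,28.7,5,0],[0,11.5,28.7,5,0],[0,11.5,28.7,5,0],[0,11.5,28.7,5,0],[0,11.5,28.7,5,0],[0,11.5,28.7,5,0],[0,0,0,0,0]]'
python3 to.py
```

```text
time: 2.15
tool_pos: [378.6, 311.9, 196.9]
tcp_rot: [-180.0, -0.0, 13.6]
ft_force: [0.4, 0.5, -0.1]
finger_gap: -0.1
time: 3.15
tool_pos: [539.3, 82.4, 152.9]
tcp_rot: [179.9, 0.1, 13.4]
ft_force: [-0.3, 1.3, -0.2]
finger_gap: -0.0
3.15 [539.33  82.41 152.89] [1.7994e+02 5.0000e-02 1.3360e+01] [-0.33  1.25 -0.25] -0.0
1 [13.7 23.5 79.9]
2 [13.3 71.3 79.9]
3 [ 13.3 119.3  80. ]
4 [ 13.4 167.4  80. ]
```

```bash
python3 -m pendant '[[0,6,12,10,0],[0,7.5,11.5,15,0],[0,0,0,20,0],[0,0,0,15,0],[0,0,0,8,0],[0,0,0,0,0],[0,0,0,0,0]]'
python3 - <<'E'
import to
from h import *
b,d=optics.snapshot("wrist"); cv2.imwrite("pics/w1.png",b)
b,d=optics.snapshot("scene"); cv2.imwrite("pics/s1.png",cv2.resize(b[150:290,180:400],None,fx=3,fy=3))
E
```

```text
time: 3.85
tool_pos: [557.0, 66.1, 86.2]
tcp_rot: [180.0, -0.0, 13.4]
ft_force: [-0.2, -0.3, 0.2]
finger_gap: 0.0
3.85 [557.    66.07  86.25] [ 1.800e+02 -2.000e-02  1.338e+01] [-0.18 -0.29  0.22] 0.0
1 [ 0.2  3.6 13.2]
2 [-0.2 51.4 13.2]
3 [-0.2 99.4 13.3]
4 [ -0.2 147.5  13.3]
```

View pics/w1.png

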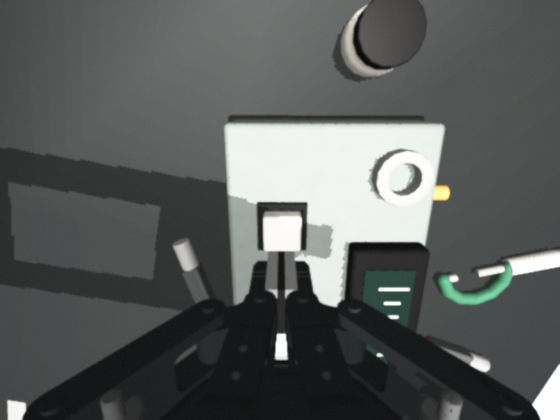

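View pics/s1.png

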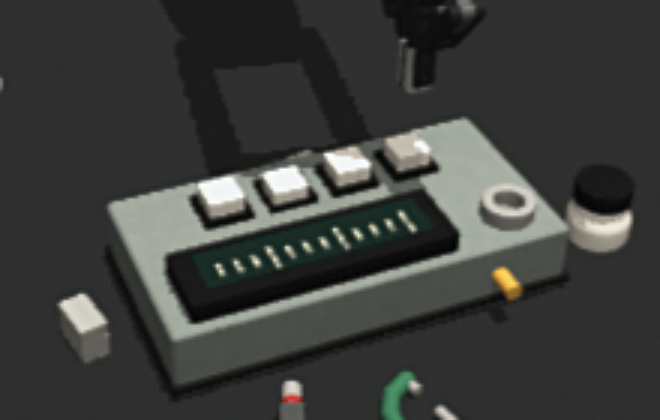

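The wrist view shows the cap at (283,230) in line with the shut fingers at (281,260). The scene crop shows the tip at (415,85), looking higher above key 1 at (408,150) than expected, so I check by projection.

```bash
python3 - <<'E'
from h import *
import to
for n in ["scene","wrist"]:
    K,e,o=cam(n); M=R.from_euler('xyz',o,degrees=True).as_matrix()
    for nm,p in [("tcp",r.sense()["tool_pos"]),("key1",np.r_[to.K[0],73]),("key3",np.r_[to.K[2],69])]:
        q=K@(M.T@(p-e)); uv=q[:2]/q[2]; print(n,nm,uv.round(1),q[2].round(1),"crop",((uv-[180,150])*3).round(0))
b,d=optics.snapshot("scene"); P=cloud("scene",d)
for (u,v) in [(316,178),(318,175),(317,170),(316,201),(296,206),(275,212),(254,216)]: print((u,v),P[v,u].round(1))
b,d=optics.snapshot("wrist"); P=cloud("wrist",d)
for (u,v) in [(283,225),(283,235),(270,225),(281,254),(281,270),(281,350),(250,180)]: print("w",(u,v),P[v,u].round(1))
E
```

```text
3.95 [557.66  65.97  87.01] [ 1.7998e+02 -1.1000e-01  1.3370e+01] [-0.21 -0.27  0.48] 0.1
1 [-0.5  3.3 14. ]
2 [-0.8 51.2 14. ]
3 [-0.8 99.2 14.1]
4 [ -0.8 147.3  14.1]
scene tcp [317.6 191.4] 911.8 crop [413. 124.]
scene key1 [315.8 196.9] 919.3 crop [407. 141.]
scene key3 [275.1 208.3] 891.2 crop [285. 175.]
wrist tcp [280.  240.4] 195.8 crop [300. 271.]
wrist key1 [279.4 236. ] 210.1 crop [298. 258.]
wrist key3 [279. 343.] 244.6 crop [297. 579.]
(316, 178) [566.8  57.6 127.9]
(318, 175) [570.2  60.5 137.1]
(317, 170) [563.8  59.4 145.4]
(316, 201) [573.3  59.4  73.3]
(296, 206) [581.5  14.   71.1]
(275, 212) [593.2 -33.   69.4]
(254, 216) [601.8 -78.   70.9]
w (283, 225) [558.3  71.7  74.4]
w (283, 235) [560.   64.4  74.3]
w (270, 225) [549.8  69.4  73.9]
w (281, 254) [555.2  78.3 129.6]
w (281, 270) [555.2  78.1 144.4]
w (281, 350) [582.4 -35.2  71.1]
w (250, 180) [529.5  92.2  55.9]
```

```bash
python3 - <<'E'
from h import *
b,d=optics.snapshot("scene"); P=cloud("scene",d)
for v in range(150,202,3): print(v,[tuple(P[v,u].round(0).astype(int)) for u in (308,313,316,319,322,327)], b[v,317])
cv2.imwrite("pics/s2.png",cv2.convertScaleAbs(cv2.resize(b[140:215,270:370],None,fx=8,fy=8,interpolation=cv2.INTER_CUBIC),alpha=2.5))
E
```

```text
150 [(np.int64(532), np.int64(46), np.int64(176)), (np.int64(557), np.int64(50), np.int64(189)), (np.int64(575), np.int64(51), np.int64(199)), (np.int64(575), np.int64(57), np.int64(198)), (np.int64(584), np.int64(61), np.int64(203)), (np.int64(581), np.int64(72), np.int64(201))] [18 17 16]
153 [(np.int64(535), np.int64(45), np.int64(171)), (np.int64(557), np.int64(50), np.int64(182)), (np.int64(578), np.int64(51), np.int64(194)), (np.int64(573), np.int64(58), np.int64(190)), (np.int64(572), np.int64(65), np.int64(189)), (np.int64(610), np.int64(64), np.int64(210))] [17 16 17]
156 [(np.int64(255), np.int64(117), np.int64(0)), (np.int64(555), np.int64(51), np.int64(174)), (np.int64(575), np.int64(52), np.int64(185)), (np.int64(574), np.int64(59), np.int64(184)), (np.int64(572), np.int64(65), np.int64(182)), (np.int64(608), np.int64(65), np.int64(203))] [18 18 17]
159 [(np.int64(274), np.int64(113), np.int64(2)), (np.int64(555), np.int64(52), np.int64(167)), (np.int64(569), np.int64(54), np.int64(175)), (np.int64(572), np.int64(60), np.int64(176)), (np.int64(590), np.int64(61), np.int6
[... 3405 characters left out ...]
9), np.int64(53)), (np.int64(526), np.int64(86), np.int64(53)), (np.int64(528), np.int64(97), np.int64(54))] [177 193 199]
198 [(np.int64(554), np.int64(46), np.int64(69)), (np.int64(559), np.int64(56), np.int64(71)), (np.int64(561), np.int64(63), np.int64(72)), (np.int64(564), np.int64(68), np.int64(73)), (np.int64(537), np.int64(83), np.int64(53)), (np.int64(540), np.int64(94), np.int64(54))] [178 192 198]
201 [(np.int64(554), np.int64(47), np.int64(61)), (np.int64(568), np.int64(54), np.int64(70)), (np.int64(571), np.int64(60), np.int64(72)), (np.int64(571), np.int64(67), np.int64(71)), (np.int64(570), np.int64(74), np.int64(69)), (np.int64(551), np.int64(91), np.int64(54))] [175 191 198]
```

View pics/s2.png

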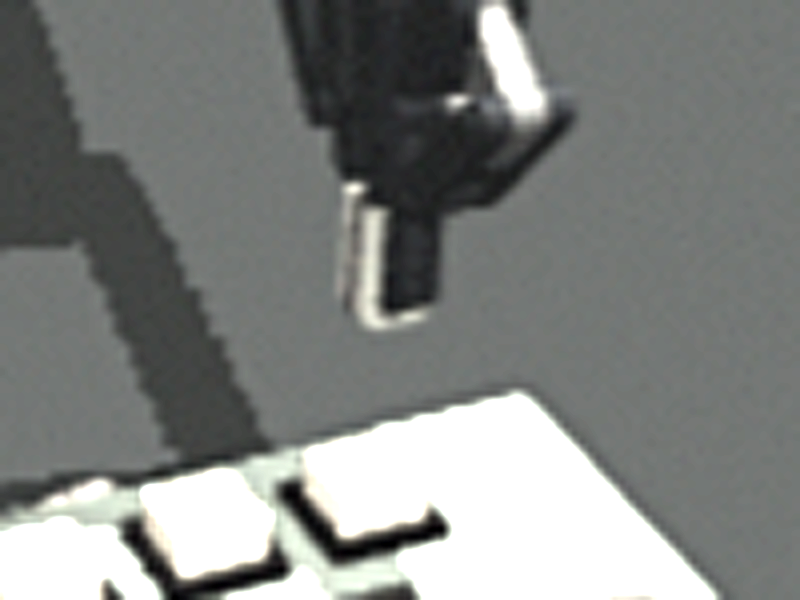

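The depth agrees with the picture: the real tip is at z≈120 while the reported TCP says 87, with xy correct. The reported height therefore seems about 33 mm too low. I'll trust neither height and go down in small steps, watching the force.

```bash
python3 -m pendant '[[0,0,3.4,5,0],[0,0,0,5,0],[0,0,0,0,0]]'; python3 -m pendant '[[0,0,0,2,0],[0,0,0,0,0]]'; python3 -m pendant '[[0,0,0,2,0],[0,0,0,0,0]]'
```

```text
time: 4.4
tool_pos: [556.8, 62.2, 74.5]
tcp_rot: [-180.0, 0.1, 13.3]
ft_force: [0.2, 0.2, 0.1]
finger_gap: -0.1
time: 4.6
tool_pos: [557.4, 62.4, 73.4]
tcp_rot: [-180.0, 0.0, 13.3]
ft_force: [-0.2, -0.6, -0.1]
finger_gap: -0.1
time: 4.8
tool_pos: [557.5, 62.5, 71.6]
tcp_rot: [-180.0, 0.0, 13.3]
ft_force: [1.0, 0.5, -1.4]
finger_gap: 0.2
```

```bash
python3 -m pendant '[[0,0,0,1,0],[0,0,0,0,0],[0,0,0,0,0]]'; python3 to.py
```

```text
time: 5.1
tool_pos: [557.7, 62.4, 70.8]
tcp_rot: [180.0, -0.0, 13.3]
ft_force: [1.0, -0.2, -0.2]
finger_gap: -0.2
5.1 [557.66  62.43  70.83] [180.    -0.    13.33] [ 1.03 -0.21 -0.18] -0.2
1 [ 0.4 -0.1 -2.2]
2 [ 0.  47.7 -2.2]
3 [ 0.1 95.7 -2.2]
4 [  0.2 143.9  -2.2]
```

No contact at a reported 70.8, which supports the camera. I measure the gap to the tip again.

```bash
cat > tip.py <<'E'
from h import *
def tip():
    b,d=optics.snapshot("scene"); P=cloud("scene",d); t=r.sense()["tool_pos"]
    Q=P[(np.hypot(P[...,0]-t[0],P[...,1]-t[1])<25)&(P[...,2]>78)&(d>0)]
    z=np.sort(Q[:,2]); print("tip low z",z[:12].round(1),"tcp",t.round(1)); q=Q[Q[:,2]<z[0]+30]; print("x",q[:,0].min().round(),q[:,0].max().round(),"y",q[:,1].min().round(),q[:,1].max().round()); return b
E
python3 - <<'E'
from tip import *
b=tip(); cv2.imwrite("pics/s3.png",cv2.convertScaleAbs(cv2.resize(b[140:215,270:370],None,fx=6,fy=6,interpolation=cv2.INTER_CUBIC),alpha=1.8))
print([r.sense()["ft_force"].round(2) for _ in range(2)])
E
```

```text
tip low z [104.3 104.8 104.9 104.9 105.1 105.4 105.9 105.9 107.4 107.7 108.5 108.6] tcp [557.7  62.4  70.8]
x 553.0 573.0 y 48.0 71.0
[array([-0.28,  0.54,  0.34]), array([-0.28,  0.54,  0.34])]
```

View pics/s3.png

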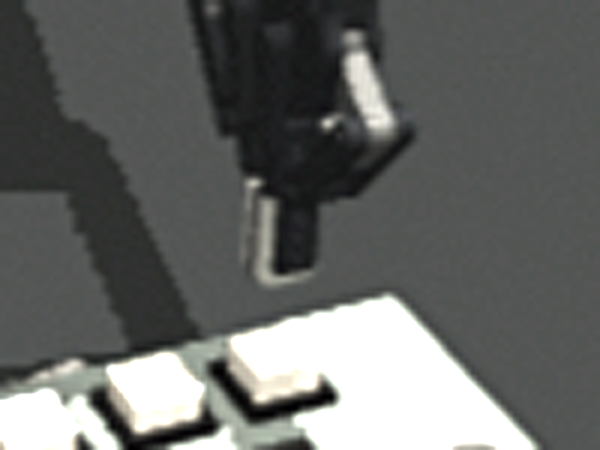

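The tip is at 104, so contact is expected at a reported z of about 39–40. I go down 24 mm, then continue in small steps.

```bash
python3 -m pendant '[[0,0,0,8,0],[0,0,0,8,0],[0,0,0,8,0],[0,0,0,0,0]]'; for i in 1; do python3 -m pendant '[[0,0,0,2,0],[0,0,0,0,0]]'; done;  python3 -m pendant '[[0,0,0,1.5,0],[0,0,0,0,0]]'
```

```text
time: 5.55
tool_pos: [556.0, 62.4, 44.5]
tcp_rot: [-180.0, 0.2, 13.3]
ft_force: [0.6, 0.5, -0.5]
finger_gap: 0.1
time: 5.75
tool_pos: [557.6, 62.4, 44.7]
tcp_rot: [-180.0, 0.0, 13.3]
ft_force: [0.1, 0.8, 0.1]
finger_gap: 0.2
time: 5.95
tool_pos: [557.8, 62.4, 43.4]
tcp_rot: [180.0, -0.0, 13.3]
ft_force: [0.8, -0.4, -0.5]
finger_gap: 0.3
```

```bash
python3 -m pendant '[[0,0,0,1.5,0],[0,0,0,0,0]]'; python3 -c "
from tip import *
tip();print(r.sense()['ft_force'])"
```

```text
time: 6.15
tool_pos: [557.6, 62.4, 41.7]
tcp_rot: [-180.0, 0.0, 13.3]
ft_force: [-1.1, 1.1, 0.0]
finger_gap: 0.5
tip low z [78.5 79.1 79.1 79.6 79.9 80.4 80.8 81.5 81.8 81.9 82.2 82.6] tcp [557.6  62.4  41.8]
x 546.0 573.0 y 48.0 72.0
[ 0.25563767  0.73063579 -0.08819647]
```

```bash
python3 -m pendant '[[0,0,0,1,0],[0,0,0,0,0]]'; python3 -m pendant '[[0,0,0,1,0],[0,0,0,0,0]]'
```

```text
time: 6.4
tool_pos: [557.6, 62.4, 40.7]
tcp_rot: [-180.0, 0.0, 13.3]
ft_force: [-0.8, 0.2, -0.1]
finger_gap: -0.2
time: 6.6
tool_pos: [557.5, 62.4, 39.6]
tcp_rot: [-180.0, 0.0, 13.3]
ft_force: [0.0, -0.0, -1.5]
finger_gap: 0.1
```

```bash
python3 -m pendant '[[0,0,0,1,0],[0,0,0,0,0]]'
```

```text
time: 6.8
tool_pos: [557.6, 62.4, 38.6]
tcp_rot: [-180.0, 0.0, 13.3]
ft_force: [0.8, 0.8, 0.3]
finger_gap: -0.1
```

```bash
python3 -m pendant '[[0,0,0,0.7,0],[0,0,0,0,0]]'
```

```text
time: 7.0
tool_pos: [557.6, 62.4, 38.1]
tcp_rot: [-180.0, 0.0, 13.3]
ft_force: [-0.9, -0.2, 1.2]
finger_gap: -0.3
```

```bash
python3 -c "
from h import *
for n in ['scene']:
  b,d=optics.snapshot(n); P=cloud(n,d); cv2.imwrite('pics/s4.png',cv2.convertScaleAbs(cv2.resize(b[150:225,240:340],None,fx=6,fy=6,interpolation=cv2.INTER_CUBIC),alpha=1.3))
print(r.sense()['ft_force'],r.sense()['tool_pos'])"
```

```text
[-1.0895602  -0.17827512  0.51331747] [557.65114438  62.41990561  38.19973087]
```

View pics/s4.png

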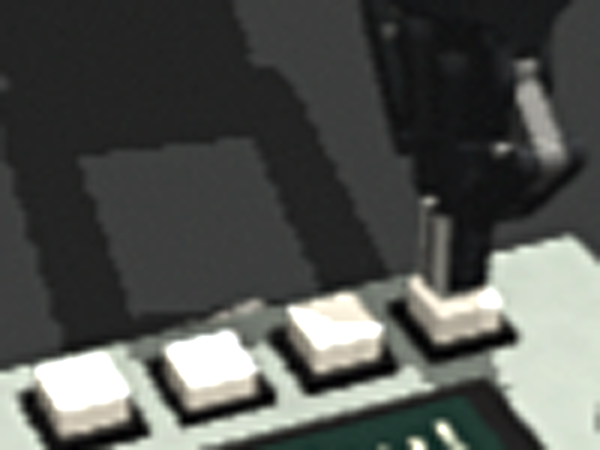

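The fingers are at the cap top (455,285), about to touch. I continue in 1 mm steps, averaging the force over short holds.

```bash
python3 -m pendant '[[0,0,0,1,0],[0,0,0,0,0]]'|sed -n '2p;4p';python3 -m pendant '[[0,0,0,0,0]]'|sed -n 4p;
```

```text
tool_pos: [557.7, 62.4, 37.1]
ft_force: [-0.4, 0.4, 2.8]
ft_force: [-1.3, 0.3, 2.5]
```

```bash
python3 -m pendant '[[0,0,0,0.5,0],[0,0,0,0,0]]'|sed -n '2p;4p';python3 -m pendant '[[0,0,0,0,0]]'|sed -n 4p;python3 -m pendant '[[0,0,0,0,0]]'|sed -n 4p
```

```text
tool_pos: [557.7, 62.4, 36.6]
ft_force: [-0.5, -0.6, 2.0]
ft_force: [-0.4, 0.8, 3.1]
ft_force: [-0.7, -0.7, 1.9]
```

Key 1 is touched: about 2.4 N, with contact at a reported z of about 38. Next is key 2.

```bash
python3 -m pendant '[[0,0,0,-10,0],[0,0,0,-8,0],[0,-0.2,16,0,0],[0,0,16,0,0],[0,0,16,0,0],[0,0,0,8,0],[0,0,0,6,0],[0,0,0,2,0],[0,0,0,0,0],[0,0,0,0,0]]'; python3 -m pendant '[[0,0,0,1.3,0],[0,0,0,0,0]]'|sed -n '2p;4p'; python3 -m pendant '[[0,0,0,0,0]]'|sed -n '2p;4p'
```

```text
time: 8.75
tool_pos: [568.2, 16.1, 38.5]
tcp_rot: [-180.0, 0.0, 13.4]
ft_force: [0.3, -0.5, 0.8]
finger_gap: -0.3
tool_pos: [568.6, 16.1, 37.4]
ft_force: [-1.1, 1.5, 1.8]
tool_pos: [568.7, 16.1, 37.5]
ft_force: [-0.6, 0.4, 1.2]
```

```bash
python3 -m pendant '[[0,0,0,0.7,0],[0,0,0,0,0]]'|sed -n '2p;4p';python3 -m pendant '[[0,0,0,0,0]]'|sed -n 4p;python3 -m pendant '[[0,0,0,0,0]]'|sed -n 4p;python3 to.py
```

```text
tool_pos: [568.7, 15.9, 36.7]
ft_force: [-0.1, 1.7, 2.0]
ft_force: [0.7, 1.5, 2.1]
ft_force: [-0.4, 2.6, 1.8]
9.45 [568.77  15.73  36.79] [ 1.800e+02 -3.000e-02  1.333e+01] [-0.44  2.58  1.82] 0.0
1 [  0.3 -48.1 -36.2]
2 [  0.   -0.3 -36.2]
3 [  0.   47.7 -36.2]
4 [  0.2  95.8 -36.2]
```

Key 2 is touched at about 2 N. Next is key 3, the latched one, with contact expected near 34.

```bash
python3 -m pendant '[[0,0,0,-10,0],[0,0,0,-8,0],[0,0,16,0,0],[0,0,16,0,0],[0,0,15.8,0,0],[0,0,0,8,0],[0,0,0,7,0],[0,0,0,3,0],[0,0,0,1,0],[0,0,0,0,0]]'; python3 -m pendant '[[0,0,0,0,0]]'|sed -n '2p;4p'; python3 -m pendant '[[0,0,0,0.7,0],[0,0,0,0,0]]'|sed -n '2p;4p'
```

```text
time: 10.45
tool_pos: [579.2, -30.3, 35.2]
tcp_rot: [-180.0, 0.0, 13.4]
ft_force: [0.5, -0.3, 0.1]
finger_gap: 0.1
tool_pos: [579.7, -30.4, 35.7]
ft_force: [-0.5, -0.3, 1.0]
tool_pos: [579.7, -30.7, 35.0]
ft_force: [-0.0, 0.7, -0.1]
```

```bash
python3 -m pendant '[[0,0,0,0.5,0],[0,0,0,0,0]]'|sed -n '2p;4p';python3 -m pendant '[[0,0,0,0,0]]'|sed -n 4p;python3 -m pendant '[[0,0,0,0,0]]'|sed -n 4p
```

```text
tool_pos: [579.7, -30.8, 34.6]
ft_force: [-0.1, 0.4, 0.8]
ft_force: [-0.2, -0.2, 1.1]
ft_force: [0.3, 0.7, 0.6]
```

```bash
python3 -m pendant '[[0,0,0,0.6,0],[0,0,0,0,0]]'|sed -n '2p;4p';python3 -m pendant '[[0,0,0,0,0]]'|sed -n 4p;python3 -m pendant '[[0,0,0,0,0]]'|sed -n 4p
```

```text
tool_pos: [579.7, -30.8, 34.0]
ft_force: [-0.0, 0.8, 4.4]
ft_force: [-0.5, 1.9, 3.6]
ft_force: [-0.6, 0.4, 3.4]
```

```bash
python3 -m pendant '[[0,0,0,0.5,0],[0,0,0,0,0]]'|sed -n '2p;4p';python3 -m pendant '[[0,0,0,0,0]]'|sed -n 4p;python3 -m pendant '[[0,0,0,0,0]]'|sed -n 4p
```

```text
tool_pos: [579.7, -30.8, 33.5]
ft_force: [-1.2, 2.6, 4.9]
ft_force: [-0.7, 2.5, 4.7]
ft_force: [-0.3, 2.3, 4.0]
```

Key 3 is touched at about 4 N, under 1 mm past contact, so it is still latched. Its stiffer response confirms it is the latched key. Next is key 4.

```bash
python3 -m pendant '[[0,0,0,-12,0],[0,0,0,-9,0],[0,0,16,0,0],[0,0,16,0,0],[0,0,15.8,0,0],[0,0,0,8,0],[0,0,0,6,0],[0,0,0,2,0],[0,0,0,0,0],[0,0,0,0,0]]'; python3 -m pendant '[[0,0,0,1,0],[0,0,0,0,0]]'|sed -n '2p;4p'; python3 -m pendant '[[0,0,0,0,0]]'|sed -n '2p;4p'
```

```text
time: 12.95
tool_pos: [590.3, -76.9, 38.2]
tcp_rot: [-180.0, 0.0, 13.4]
ft_force: [-0.9, -0.3, 1.2]
finger_gap: -0.0
tool_pos: [590.7, -76.9, 37.5]
ft_force: [-0.8, 0.7, 2.7]
tool_pos: [590.7, -76.9, 37.5]
ft_force: [0.1, 0.9, 2.2]
```

```bash
python3 -m pendant '[[0,0,0,0.7,0],[0,0,0,0,0]]'|sed -n '2p;4p';python3 -m pendant '[[0,0,0,0,0]]'|sed -n 4p;python3 -m pendant '[[0,0,0,0,0]]'|sed -n 4p;python3 to.py
```

```text
tool_pos: [590.7, -77.1, 36.7]
ft_force: [-0.5, 2.3, 3.2]
ft_force: [-0.5, 2.3, 2.4]
ft_force: [1.2, 1.5, 2.9]
13.65 [590.73 -77.3   36.71] [ 1.800e+02 -2.000e-02  1.333e+01] [1.15 1.55 2.9 ] -0.0
1 [   0.4 -143.7  -36.3]
2 [  0.1 -95.9 -36.3]
3 [  0.1 -47.9 -36.3]
4 [  0.2   0.3 -36.3]
```

Key 4 is touched at about 2.8 N. I lift, go back above key 3 and check that it is still latched before the full press.

```bash
python3 -m pendant '[[0,0,0,-12,0],[0,0,0,-9,0],[0,0,-16,0,0],[0,0,-16,0,0],[0,0,-16,0,0],[0,0,0,0,0]]'; cat > caps.py <<'E'
from h import *
import to
b,d=optics.snapshot("top"); P=cloud("top",d)
m=b.min(2)>150
for k in to.K:
    s=m&(np.hypot(P[...,0]-k[0],P[...,1]-k[1])<10)&(P[...,2]>60)&(P[...,2]<80); print("top",s.sum(),np.median(P[s][:,2]).round(1) if s.any() else None)
b,d=optics.snapshot("scene"); P=cloud("scene",d)
m=b.min(2)>150
for k in to.K:
    s=m&(np.hypot(P[...,0]-k[0],P[...,1]-k[1])<10)&(P[...,2]>60)&(P[...,2]<80); print("scene",s.sum(),np.median(P[s][:,2]).round(1) if s.any() else None)
E
python3 caps.py
```

```text
time: 14.25
tool_pos: [578.3, -27.7, 57.0]
tcp_rot: [-179.9, 0.1, 13.5]
ft_force: [-0.4, -0.8, -0.1]
finger_gap: 0.3
14.25 [578.31 -27.67  56.99] [-1.7993e+02  7.0000e-02  1.3480e+01] [-0.41 -0.77 -0.12] 0.3
1 [  1.3 -92.5 -15.9]
2 [  0.8 -44.7 -16. ]
3 [  0.7   3.3 -16. ]
4 [  0.7  51.4 -16.1]
top 46 71.8
top 46 72.2
top 0 None
top 21 71.2
scene 36 71.8
scene 41 71.7
scene 41 68.0
scene 41 71.9
```

Key 3 is still latched at 68.0, with the others at 71.8. Now the full press on key 3.

```bash
python3 -m pendant '[[0,0,0,10,0],[0,0,0,8,0],[0,0,0,3,0],[0,0,0,2,0],[0,0,0,1.5,0],[0,0,0,0,0],[0,0,0,0,0]]'; python3 -m pendant '[[0,0,0,1.5,0],[0,0,0,0,0]]'|sed -n '2p;4p'; python3 -m pendant '[[0,0,0,1,0],[0,0,0,0,0],[0,0,0,0,0]]'|sed -n '2p;4p'
```

```text
time: 15.05
tool_pos: [579.7, -30.9, 33.4]
tcp_rot: [180.0, -0.0, 13.3]
ft_force: [-2.9, -0.9, 4.0]
finger_gap: 0.2
tool_pos: [580.0, -30.8, 32.0]
ft_force: [-2.6, -0.8, 4.3]
tool_pos: [579.9, -30.8, 31.0]
ft_force: [-2.5, -1.1, 4.5]
```

```bash
python3 -m pendant '[[0,0,0,1,0],[0,0,0,0,0]]'|sed -n '2p;4p'; python3 -m pendant '[[0,0,0,1,0],[0,0,0,0,0],[0,0,0,0,0]]'|sed -n '2p;4p'
```

```text
tool_pos: [580.0, -30.8, 30.1]
ft_force: [-2.7, -0.0, 4.6]
tool_pos: [580.0, -30.8, 29.5]
ft_force: [-4.3, 0.1, 8.5]
```

```bash
python3 -m pendant '[[0,0,0,0.7,0],[0,0,0,0,0],[0,0,0,0,0]]'|sed -n '2p;4p'
```

```text
tool_pos: [580.0, -30.8, 29.4]
ft_force: [-7.7, 0.3, 14.9]
```

The force rose steeply at 29.4, so the key is at its stop. I lift clear and check.

```bash
python3 -m pendant '[[0,0,0,-8,0],[0,0,0,-10,0],[0,0,0,-20,0],[0,0,0,-30,0],[0,0,0,-30,0],[0,0,0,0,0],[0,0,0,0,0],[0,0,0,0,0]]'; python3 - <<'E'
import caps
from h import *
b,d=optics.snapshot("scene"); cv2.imwrite('pics/s5.png',cv2.resize(b[130:330,150:430],None,fx=2.5,fy=2.5,interpolation=cv2.INTER_CUBIC))
E
```

```text
time: 17.15
tool_pos: [578.7, -30.4, 124.7]
tcp_rot: [-180.0, 0.1, 13.3]
ft_force: [-0.6, 0.0, -0.3]
finger_gap: 0.2
17.15 [578.74 -30.42 124.68] [-1.7996e+02  9.0000e-02  1.3330e+01] [-0.56  0.04 -0.32] 0.2
1 [  1.4 -95.3  51.8]
2 [  1.  -47.4  51.7]
3 [ 1.1  0.6 51.7]
4 [ 1.2 48.7 51.6]
top 44 72.2
top 48 72.1
top 7 71.6
top 31 72.1
scene 39 72.0
scene 39 72.0
scene 40 72.3
scene 44 72.1
```

View pics/s5.png

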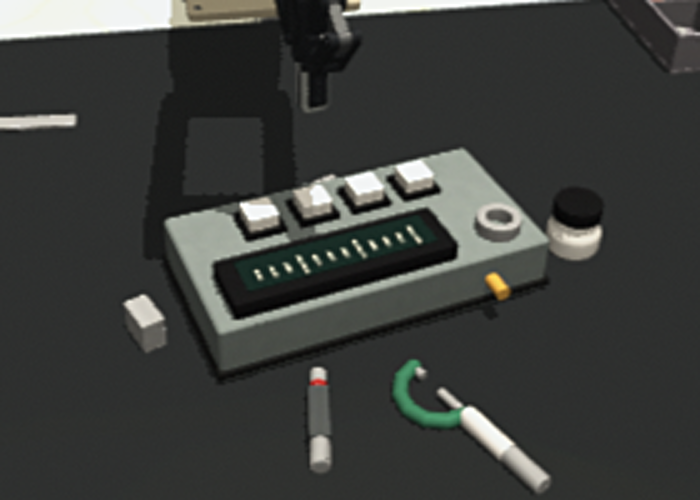

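All four caps are level, at (260,215), (313,202), (364,188) and (415,176). The fingers are well clear and the things around the box have not moved.

```bash
python3 -c "
from bench import hand_in
print(hand_in())"
```

```text
the job is handed in; nothing more can be done
None
```

The job is done and handed in. I tapped keys 1 to 4 lightly from left to right, then pressed the latched key, in place 3, to its stop and let it go.

- **Taps:** the forces were about 2.4 N, 2 N, 4 N and 2.8 N. The raised keys went down only about 1.5 mm. Key 3 was still latched before the press, with its cap at 68 mm against 72 mm for the others.
- **Press:** the force rose to about 15 N at the stop.
- **Last checks:** the scene camera put all four caps at 72.0–72.3 mm, so they are level. The arm stood about 85 mm above the keys with no contact force. In the last picture the things around the box looked unmoved. I judged that by eye; plug_a in front of the box was hidden there and I did not check it.
- **Disagreement:** the reported tool height was about 33 mm lower than the real fingertip height seen by the cameras. No contact came at the reported cap height, so I relied on the camera depth and on the force at contact. Contact came at a reported height of about 38 mm for the raised keys.

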